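Find the rake on a tweeter pod with a pendulum angle gauge

TASK

Push the loose arched tweeter pod along the squaring board until it sits square and flush against both fences in the corner. Then pick up the pendulum angle gauge, set its flat base on top of the pod's arch with the base rail running across the arch, and rock it there until the swinging black needle settles on the red index mark. Finish still gripping the gauge like that, pressed lightly on the arch with the needle at rest on the mark, so that a colleague can scribe the spot; the pod must still be home in the corner and the other things on the bench left alone.

Things in the scene. Friction and masses are not known exactly. Their poses are not given: they have to be found in the camera images.
- board: Squaring board, fixed to the bench: plywood base 280 x 240 mm, 12 mm thick, with two beech fences 20 mm wide whose tops are 42 mm above the bench. Origin: centre of its underside. Fence inner faces lie at +120 mm along its x (far fence) and at +100 mm along its y (left fence).
- corner (a point): Inner corner of the two fences, on the board's upper surface (12 mm above the bench); axes parallel to the board's. The pod is home when its own corner (pod_corner) is here and its x axis is parallel to the board's.
- pod: Lacquered red-brown tweeter pod, loose on the board, about 0.5 kg: 120 mm long (x), 80 mm wide (y), 80 mm high; flat vertical sides up to 40 mm, above that a half-round arch of radius 40 mm whose axis runs along the pod's x. Flat ends; the black baffle with the empty driver seat is the +x end and goes to the far fence. Origin: centre of its underside.
- pod_corner (a point): Lower corner of the pod at its +x end and +y side (60, 40, 0 mm in the pod's frame); it meets point corner when the pod is home.
- pod_axis (a point): Point on the axis of the arch, in the middle of the pod, 40 mm above its underside; the arch surface lies 40 mm from this axis.
- gauge: Pendulum angle gauge, 0.27 kg in all, standing upright on the bench: aluminium base rail 110 mm long (y), 30 mm deep (x), 10 mm high with a flat underside; above it a yellow square case 60 mm wide (y), 24 mm thick (x), from 10 to 70 mm above the underside, to be gripped across its 60 mm width. White dial on the +x face. Origin: centre of the underside; z is up.
- needle (a joint): Black pendulum needle on the dial, pivot 42 mm above the underside, about the gauge's x axis. Angle (rad) of the needle from the gauge's own z axis: it hangs plumb, so at rest it equals the gauge's lean: 0 when upright, positive when the gauge's top leans towards its own -y side (turned by a positive angle about its own +x). It swings a little over a second before it settles.
- index (a joint): Red index mark at the rim of the dial, preset and stiff: its angle (rad) from the gauge's z axis, same sense as the needle, 0.12 to 0.32. The needle is on the mark when both joints are equal.
- needle_tip (a point): Tip of the needle, 21.5 mm from the pivot; its z axis points along the needle.
- index_tip (a point): Inner end of the red index mark, 20.5 mm from the pivot; its z axis points from the pivot to the mark.
- tape: Roll of buff paper tape lying flat, 96 mm across, 25 mm high; bystander. Origin: centre of its underside.
- port_tube: Black bass port tube standing on end, 64 mm across, 90 mm high; bystander. Origin: centre of its underside.
- glue: Orange glue bottle with red cap, 52 mm across, 150 mm high; bystander. Origin: centre of its underside.
- screwdriver: Blue-handled screwdriver lying flat, 200 mm long along its x; bystander.
- mdf_offcut: Bare brown MDF offcut 100 x 60 x 19 mm lying flat; bystander. Origin: centre of its underside.
There are look-alikes about, which are no part of the job. There is more than one size of the pod; the one meant has the size given above. What is shaped like the gauge but green is not meant.

How it is judged:
On the way, in this order (a step that is already met when the one before it is completed fails the run):
1. the pod sits square and flush in the fence corner (x of pod_corner in the frame of corner between -0.0025 and 0.0025 m and y of pod_corner in the frame of corner between -0.0025 and 0.0025 m and angle between the x axis of pod and the x axis of board, either way round below 0.03 rad and angle between pod's own z axis and vertical below 0.05 rad), for 0.2 s.
2. the gauge, held, lies with its base on the arch and its needle has settled on the index (z of pod_axis in the frame of gauge between -0.044 and -0.036 m and y of pod_axis in the frame of gauge between -0.045 and 0.045 m and angle between the x axis of gauge and the x axis of pod, either way round below 0.15 rad and contact force between gauge and pod between 0.3 and 20 N and angle between the z axis of needle_tip and the z axis of index_tip, either way round below 0.04 rad and velocity of joint needle between -0.15 and 0.15 rad/s and contact force between gauge and the fingers above 1 N and contact force between gauge and board below 0.2 N), for 0.3 s.
At the end, for the whole second after the job is handed in: Pod within 3.5 mm of the fence corner (2.5 when first pushed home), square within 0.04 rad (0.03); gauge gripped, base flat on the arch (4 mm) and across it (0.15 rad), contact within 45 mm of mid-rail, pressing 0.3 to 20 N; needle within 0.04 rad of the index, under 0.15 rad/s (all of step 2 and x of pod_corner in the frame of corner between -0.0035 and 0.0035 m and y of pod_corner in the frame of corner between -0.0035 and 0.0035 m and angle between the x axis of pod and the x axis of board, either way round below 0.04 rad and angle between pod's own z axis and vertical below 0.05 rad); the arm keeps its last pose, push and grip.
It fails at once if another thing on the bench is moved by more than 30 mm, or the bottle or tube is knocked over (distance of any of tape, port_tube, glue, screwdriver, mdf_offcut from where it was at the start of the episode above 0.03 m or angle between any of glue, port_tube's own z axis and vertical above 0.4 rad).
It fails at once if the pod is lifted off the board or tipped (height (world z) of pod above 0.03 m or angle between pod's own z axis and vertical above 0.25 rad).
It also fails if it takes over 72 s, if anything falls off the work surface, if the arm or the gripper's body presses on something with over 40 N, if the wrist force passes 120 N, or if a joint passes its speed limit or range.

ROBOT

A 6-joint arm with a two-finger parallel gripper is mounted at the origin on the work surface. World frame = base frame: x ahead of the robot, y to its left, z up, the work surface at z = 0. Lengths are in m, angles in rad, forces in N, time in s.
With the tool pointing down it reaches from about 0.4 to 0.925 m from the base axis. Payload 3.4 kg.
Tool frame: the origin (TCP) lies at the very end of the fingers, on their centre line; the grasp point (between the pads) lies behind it (hold_point_z is the z of the grasp point in the tool frame, in m); z points along the fingers, y is the line along which they close (so a half turn about z gives the same grasp; the last joint's range is limited). The gripper opens to 85 mm and grips with 20 to 120 N. Pads are 22 mm wide; open, the fingers measure 114 mm over their backs; the gripper's body (76 mm by 85 mm) begins 54 mm behind the grasp point. The pads swing forward as they close: fully open they stand 13 mm farther back than shut.
Start: joints at [-1.411, 0.307, 1.506, -0, 1.328, -0.073], TCP at [0.133, -0.559, 0.231] pointing down, gripper open.
Joint ranges: [-3.12, 3.12], [-1.05, 2.28], [0.14, 2.33], [-1.42, 4.57], [0.1, 2.73], [-2.68, 2.68]. Speed limits (rad/s): [2.57, 2.57, 3.14, 3.14, 3.14, 3.14].

INTERFACE

Orientations are given as [roll, pitch, yaw] about the fixed x, y, z axes, in that order (R = Rz(yaw) Ry(pitch) Rx(roll)).
In Python, from workcell import * gives the robot as it stands. The module is installed in compiled form; this text tells all that it offers.
- The arm moves only by the shell command python3 -m jog 'ROWS'. ROWS is JSON, one flat list of numbers, 7 for each row, row after row: the turn, a rotation vector about the tool's x, y, z in rad, then the shift along the tool's x, y, z in cm, then the finger opening in cm, from 0 to 8.54. In form: [ax, ay, az, tx, ty, tz, jaw, ax, ay, az, tx, ty, tz, jaw, ...]. A call has 1 to 5 rows; each row is the pose to reach, as a shift and turn from the pose commanded when the call began, along the tool's axes at that moment; what a row does not reach only later rows make up. A row lasts 1/8 s, in which the tool goes at most 62.5 mm and 10.7 degrees, less where a joint would pass 70% of its speed; a pose out of reach is approached as far as the arm can. A call with a gripper value outside its range is refused whole. The fingers move at their own pace and stop on an object; the grip force is fixed at half the most. Time passes only in rows, so rows that repeat a pose let the fingers close. It gives the time, the measured TCP pose, the force, the opening and the grip force at its end, in the units of the state.
- state(): the state, without advancing time (a new reading comes with each control period).
- snapshot(name): name is "scene" or "top"; returns (picture, depth): 480x640x3 uint8, red, green, blue; 480x640 float32, m along the optical axis (not along the pixel's ray), 0 where there is no reading.
- camera_info(name): a dict with "vertical_fov" (degrees; the focal length in pixels is half the picture's height over the tangent of half this angle, whatever the lens; pixels are square), "cx", "cy" (the principal point, pixels), "R" (3x3) and "t" (3): a world point X has camera coordinates R X + t. Camera axes: x right, y down, z forward; pixel columns grow to the right and rows downward; lengths in m; the calibration is good to about 2 mm. A picture is of the moment at which its call begins. camera_info takes no time and is no camera call.
- close_job(): hands the job in; it is judged then, once.
The state is a dict: "time": time; "joint_positions": joint angles; "qvel": joint speeds; "tau": joint torques, N m; "ee_pos": TCP position; "eef_rot": TCP orientation; "contact_force": force on the tool from outside, world axes, zero at the start; "torque": the same for the moment, N m; "gripper_width": finger opening in m; "finger_force": force on a finger pad.
Only numpy, scipy, OpenCV 4.12 (cv2) and the standard library are available. Lean on these libraries where they do the work, as an engineer would, in place of code of your own. Each camera call takes 0.05 s, during which the arm holds its last target. There are 200 camera calls.

## Working session

There is one attempt and no reset: what is moved stays moved. The work goes in short steps, Python scripts to look and compute and a shell command to move; the robot and the scene stay as the last step left them, time stands still between calls to the robot, and variables do not carry over. Pictures are saved under pics/ and viewed, at most 10 in all, crops included, and the job is handed in when it is done.

```bash
mkdir -p pics; ls; python3 - <<'E'
from workcell import *
import cv2,numpy as np
s=state();print({k:np.round(v,3).tolist() for k,v in s.items()})
try: print(hold_point_z)
except Exception as e: print(e)
for n in("scene","top"):
    p,d=snapshot(n);cv2.imwrite(f"pics/{n}0.png",p[:,:,::-1]);np.save(f"pics/{n}0d.npy",d);c=camera_info(n);print(n,c)
E
```

```text
pics
{'time': 0.0, 'joint_positions': [-1.411, 0.308, 1.508, -0.0, 1.328, -0.073], 'qvel': [-0.0, 0.0, -0.0, 0.0, 0.002, 0.001], 'tau': [-0.001, -45.755, -25.191, -0.0, 0.013, -0.0], 'ee_pos': [0.133, -0.559, 0.23], 'eef_rot': [-3.14, -0.0, 0.234], 'contact_force': [0.62, 1.394, -0.59], 'torque': [0.049, -0.006, -0.034], 'finger_force': 0.0, 'gripper_width': 0.085}
-0.0187
scene {'vertical_fov': 48.64339419161096, 'cx': 321.54400329337426, 'cy': 242.5332496388161, 'R': array([[ 0.0673412 ,  0.99764903,  0.01271137],
       [ 0.76159697, -0.04316902, -0.64661154],
       [-0.64454264,  0.05322454, -0.76271353]]), 't': array([ 0.01525524, -0.40619775,  1.54961557])}
top {'vertical_fov': 46.459219679414694, 'cx': 302.6053898595068, 'cy': 241.7840455531736, 'R': array([[-0.01506502, -0.99984852, -0.00871718],
       [-0.98162709,  0.01644785, -0.19009923],
       [ 0.19021381,  0.00569318, -0.98172618]]), 't': array([-0.0621479 ,  0.58993071,  1.20651171])}
```

View pics/scene0.png

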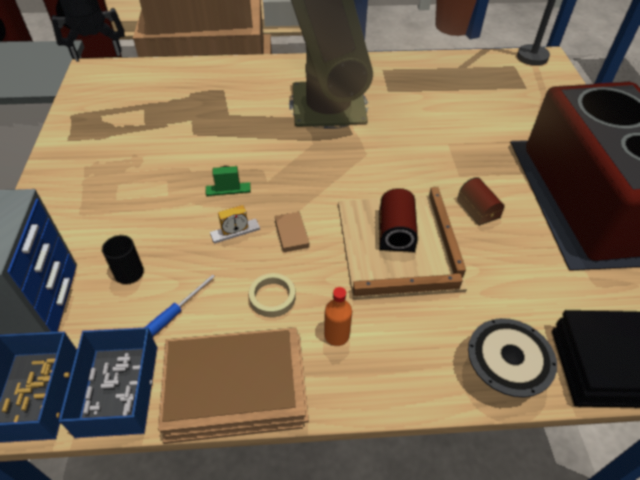

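View pics/top0.png

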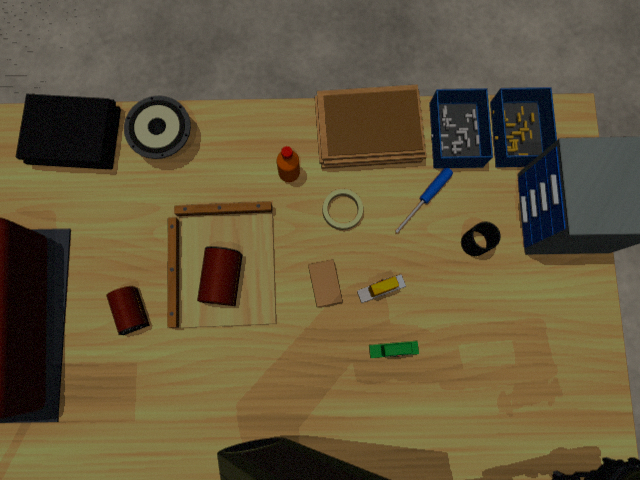

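The scene shows two pods: one on the board (scene 398,220; top 220,276) and a smaller one off the board at right (scene 482,200; top 127,310). It also shows a yellow gauge (scene 235,222; top 383,287) and a green look-alike (scene 228,182; top 395,349). The pod on the board and the yellow gauge fit the description. I'll measure sizes and confirm in an enlarged crop.

```bash
cat > h.py <<'E'
from workcell import *
import cv2,numpy as np
def cam(n):
    c=camera_info(n);f=240/np.tan(np.radians(c["vertical_fov"])/2);return f,c["cx"],c["cy"],np.array(c["R"]),np.array(c["t"])
def cloud(n,d):
    f,cx,cy,R,t=cam(n);v,u=np.mgrid[:480,:640]
    P=np.stack([(u-cx)/f*d,(v-cy)/f*d,d],-1);return (P-t)@R
def ray(n,uv,z):
    f,cx,cy,R,t=cam(n);uv=np.atleast_2d(uv).astype(float)
    D=np.c_[(uv-[cx,cy])/f,np.ones(len(uv))]@R;o=-R.T@t
    return o+D*((z-o[2])/D[:,2])[:,None]
def proj(n,X):
    f,cx,cy,R,t=cam(n);c=np.atleast_2d(X)@R.T+t;return c[:,:2]/c[:,2:]*f+[cx,cy]
def rect(P):
    (c,s,a)=cv2.minAreaRect(P[:,:2].astype(np.float32)*1000);return np.round(c,1),np.round(s,1),round(a,2)
def tri(u1,u2):
    A=[];b=[]
    for n,uv in(("scene",u1),("top",u2)):
        f,cx,cy,R,t=cam(n);d=R.T@np.array([(uv[0]-cx)/f,(uv[1]-cy)/f,1]);d/=np.linalg.norm(d);M=np.eye(3)-np.outer(d,d);A.append(M);b.append(M@(-R.T@t))
    return np.linalg.solve(sum(A),sum(b))
E
python3 - <<'E'
from h import *
for n in("top","scene"):
    im=cv2.imread(f"pics/{n}0.png");d=np.load(f"pics/{n}0d.npy");W=cloud(n,d);ok=d>0
    u,v=(np.mgrid[:480,:640][::-1])
    boxes={"top":dict(fx=(172,272,198,218),fy=(164,182,214,330),pod=(190,250,240,312),small=(100,155,280,340),gauge=(350,412,268,310),bench=(280,310,240,260),board=(250,272,220,320)),
     "scene":dict(fx=(345,470,260,300),fy=(425,470,180,280),pod=(375,420,180,255),small=(455,510,170,230),gauge=(205,265,200,250),bench=(300,330,200,230),board=(350,375,220,270))}[n]
    for k,(a,b,c,e) in boxes.items():
        m=ok&(u>=a)&(u<=b)&(v>=c)&(v<=e);z=W[...,2]
        print(n,k,"z pct",np.round(np.percentile(z[m],[1,10,50,90,99.5])*1000,1))
        if k in("fx","fy"): q=W[m&(z>.032)];print(rect(q))
        if k in("pod","small"): q=W[m&(z>(.03 if k=="pod" else .015))];print(rect(q))
        if k=="gauge":
            q=W[m&(z>.058)];print("case",rect(q))
            q=W[m&(z>.005)];print("all",rect(q))
im=cv2.imread("pics/scene0.png");cv2.imwrite("pics/crop1.png",np.hstack([cv2.resize(im[165:255,200:270],(400,514),interpolation=3),cv2.resize(im[165:255,380-5:445],(400,514),interpolation=3)]))
E
```

```text
top fx z pct [-4.  -0.2 18.2 44.  47.8]
(array([676.6, 116.4]), array([ 31.7, 230.9]), 4.46)
top fy z pct [-3.8  0.1 27.8 44.  47.8]
(array([534.8, 226.9]), array([ 31.9, 258.3]), 88.69)
top pod z pct [ 7.2 10.2 17.  91.1 95.5]
(array([515.2, 117.9]), array([ 80.9, 121.1]), 82.42)
top small z pct [-5.4 -2.1  3.2 61.2 66.3]
(array([444.9, 327.9]), array([95.9, 63.4]), 18.25)
top gauge z pct [-5.4 -2.5  1.5 66.8 74.1]
case (array([ 487.9, -249.4]), array([26.7, 59.8]), 19.6)
all (array([ 484.9, -250.2]), array([142. ,  97.3]), 89.1)
top bench z pct [-5.8 -3.3  0.2  3.5  7. ]
top board z pct [ 6.6  9.2 12.5 15.7 19.1]
scene fx z pct [-2.9 -0.2 12.3 41.5 45.1]
(array([683.8,  98.1]), array([ 91.7, 302.8]), 20.05)
scene fy z pct [-3.8 -1.2 11.7 42.3 55.4]
(array([542.1, 232.4]), array([ 95.2, 301.8]), 76.25)
scene pod z pct [-3.1  0.3 53.7 90.1 93.6]
(array([516.6, 120.1]), array([ 80.5, 125.8]), 82.77)
scene small z pct [-4.  -1.8  2.  58.6 64. ]
(array([446.5, 329. ]), array([98.2, 66.8]), 22.12)
scene gauge z pct [-4.9 -2.8  0.3 57.3 71. ]
case (array([ 486.9, -247.8]), array([30.1, 60.4]), 18.16)
all (array([ 455.2, -243. ]), array([117.2, 130.9]), 87.17)
scene bench z pct [-4.8 -2.9 -0.4  2.6 20.8]
scene board z pct [ 7.4  9.4 11.5 13.7 15.7]
```

View pics/crop1.png

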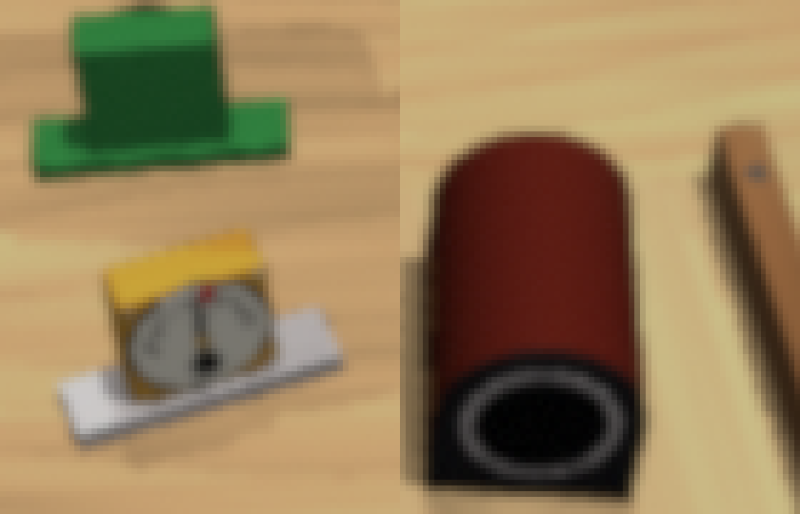

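Right-hand crop: a dark-red arched pod, black baffle towards the camera, measured at 121 x 81 mm, so it is the pod meant; the other one measures 96 x 63. Left-hand crop: the yellow gauge with its dial towards the camera, and the red mark slightly right of 12 o'clock. The green one is the look-alike. Next, the board yaw and the gauge pose by colour.

```bash
python3 - <<'E'
from h import *
im=cv2.imread("pics/top0.png");hsv=cv2.cvtColor(im,cv2.COLOR_BGR2HSV)
print("fence/board/bench/pod hsv",hsv[208,225],hsv[270,172],hsv[230,255],hsv[250,290],hsv[275,220],hsv[287,383])
f,cx,cy,R,t=cam("top");print("cam",-R.T@t)
hsvs=hsv.astype(int)
# strong edges along fences: gray gradients
g=cv2.GaussianBlur(cv2.cvtColor(im,cv2.COLOR_BGR2GRAY),(3,3),0).astype(float)
gy=np.diff(g,axis=0);gx=np.diff(g,axis=1)
def sub(a,k): 
    if 0<k<len(a)-1:
        d=a[k-1]-2*a[k]+a[k+1]; return k+.5*(a[k-1]-a[k+1])/d if d else k
    return k
def line(P,ax):
    p=np.polyfit(P[:,1-ax],P[:,ax],1); r=P[:,ax]-np.polyval(p,P[:,1-ax]);k=abs(r)<2.5*np.median(abs(r))+1e-9
    p=np.polyfit(P[k,1-ax],P[k,ax],1);return p,np.std(P[k,ax]-np.polyval(p,P[k,1-ax])),k.sum()
# far fence outer edge (bench bright->fence dark going down): rows 198..207
for nm,s,lo,hi in(("far outer",-1,198,208),("far inner",1,207,220)):
    P=[]
    for u in range(185,266):
        a=s*gy[lo:hi,u];k=a.argmax();P.append((u,lo+sub(a,k)+.5))
    W=ray("top",P,.042 if "outer" in nm else .012)
    p,sd,n=line(W,0);print(nm,"x=",p,"yaw deg",-np.degrees(np.arctan(p[0])),sd,n)
for nm,s,lo,hi in(("left outer",-1,162,173),("left inner",1,173,186)):
    P=[]
    for v in range(225,320):
        a=s*gx[v,lo:hi];k=a.argmax();P.append((lo+sub(a,k)+.5,v))
    W=ray("top",P,.042 if "outer" in nm else .012)
    p,sd,n=line(W,1);print(nm,"y=",p,"yaw deg",np.degrees(np.arctan(p[0])),sd,n)
# gauge case by yellow, rail by both cams
for n,box in(("top",(350,412,268,310)),("scene",(205,265,200,250))):
    i=cv2.imread(f"pics/{n}0.png");h=cv2.cvtColor(i,cv2.COLOR_BGR2HSV)
    m=((h[...,0]>15)&(h[...,0]<32)&(h[...,1]>190)&(h[...,2]>100)).astype(np.uint8)
    mm=np.zeros_like(m);mm[box[2]:box[3],box[0]:box[1]]=m[box[2]:box[3],box[0]:box[1]]
    v,u=np.nonzero(mm);print(n,len(u),rect(ray(n,np.c_[u,v],.07)))
E
```

```text
fence/board/bench/pod hsv [ 15 201 109] [ 0  0 52] [ 25 107 136] [ 24 126 130] [  7 225  68] [ 26 255 135]
cam [ 0.34866052 -0.07871046  1.29606775]
far outer x= [-0.02860965  0.69042236] yaw deg 1.6387653484120326 0.0005258351904272343 76
far inner x= [-0.02661055  0.66902824] yaw deg 1.5243122694470392 0.0005428804615171647 81
left outer y= [0.02587237 0.22343038] yaw deg 1.4820469926537578 0.0005301251943944244 95
left inner y= [0.01219152 0.20912287] yaw deg 0.6984879289798769 0.0010807277102891754 71
top 272 (array([ 486.5, -250.1]), array([22.7, 58. ]), 20.73)
scene 0 (array([0., 0.]), array([0., 0.]), 0.0)
```

```bash
cat > go.py <<'E'
# usage: go.py x y z roll pitch yaw  -> shift (cm) and turn in present tool axes
from workcell import *; import numpy as np,sys
from scipy.spatial.transform import Rotation as T
s=state();R=T.from_euler("xyz",s["eef_rot"]);g=[float(a) for a in sys.argv[1:]]
G=T.from_euler("xyz",g[3:]);print("t",round(s["time"],2),"pos",np.round(s["ee_pos"],4),"rot",np.round(s["eef_rot"],4),"F",np.round(s["contact_force"],1),"w",round(s["gripper_width"],4),"ff",round(float(s["finger_force"]),1))
print("turn",np.round((R.inv()*G).as_rotvec(),3),"shift cm",np.round(R.inv().apply(np.array(g[:3])-s["ee_pos"])*100,2))
E
python3 -m jog '[0,0,-0.9,22,-21,0,8.5, 0,0,-0.9,22,-21,0,8.5, 0,0,-0.9,22,-21,0,8.5, 0,0,-0.9,22,-21,0,8.5, 0,0,-0.9,22,-21,0,8.5]'; python3 go.py .516 .04 .20 3.1416 0 1.597
```

```text
time: 0.72
ee_pos: [0.2991, -0.3019, 0.2311]
eef_rot: [-3.141, -0.001, 1.139]
contact_force: [0.1, -0.2, -0.5]
gripper_width: 0.0851
finger_force: 0.0
t 0.72 pos [ 0.2991 -0.3019  0.2311] rot [-3.1413e+00 -6.0000e-04  1.1390e+00] F [ 0.1 -0.2 -0.5] w 0.0851 ff 0.0
turn [-0.    -0.001 -0.458] shift cm [40.13  5.39  3.13]
```

```bash
python3 -m jog '[0,0,-0.458,30,4,1,8.5, 0,0,-0.458,30,4,1,8.5, 0,0,-0.458,30,4,1,8.5, 0,0,-0.458,30,4,1,8.5, 0,0,-0.458,30,4,1,8.5]'; python3 go.py .516 .04 .20 3.1416 0 1.597
```

```text
time: 1.35
ee_pos: [0.4624, -0.047, 0.2211]
eef_rot: [-3.141, -0.0, 1.593]
contact_force: [1.4, -0.6, 0.5]
gripper_width: 0.0851
finger_force: 0.0
t 1.35 pos [ 0.4624 -0.047   0.2211] rot [-3.1415 -0.      1.5929] F [ 1.4 -0.6  0.5] w 0.0851 ff 0.0
turn [-0.    -0.    -0.004] shift cm [8.58 5.55 2.11]
```

```bash
python3 -m jog '[0,0,0,8.7,5.5,2,6, 0,0,0,8.7,5.5,2,6, 0,0,0,8.7,5.5,8,6, 0,0,0,8.7,5.5,13,6, 0,0,0,8.7,5.5,19,6]'; python3 -m jog '[0,0,0,0,0,0,6,0,0,0,0,0,0,6]'; python3 go.py .516 .12 .03 3.1416 0 1.597
```

```text
time: 1.98
ee_pos: [0.5157, 0.0393, 0.0302]
eef_rot: [3.139, 0.0, 1.593]
contact_force: [1.1, -0.1, -1.1]
gripper_width: 0.0601
finger_force: 0.0
time: 2.22
ee_pos: [0.5158, 0.0389, 0.0324]
eef_rot: [3.141, 0.0, 1.592]
contact_force: [-0.5, -0.3, 1.7]
gripper_width: 0.0601
finger_force: 0.0
t 2.23 pos [0.5158 0.0389 0.0324] rot [3.1405 0.     1.5918] F [-0.5 -0.3  1.7] w 0.0601 ff 0.0
turn [ 0.001  0.    -0.005] shift cm [8.11 0.19 0.24]
```

```bash
python3 -m jog '[0,0,-0.005,1.2,0,0,6, 0,0,-0.005,2.4,0,0,6, 0,0,-0.005,3.6,0,0,6, 0,0,-0.005,4.8,0,0,6, 0,0,-0.005,6,0,0,6]'; python3 -m jog '[0,0,0,0.5,0,0,6, 0,0,0,1,0,0,6,0,0,0,1.4,0,0,6]'; python3 - <<'E'
from h import *
p,d=snapshot("top");cv2.imwrite("pics/top1.png",cv2.resize(p[180:340,150:310,::-1],(640,640)));W=cloud("top",d)[235-50:320,178:260].reshape(-1,3)
print(rect(W[(W[:,2]>.06)&(W[:,2]<.11)]));s=state();print(s["ee_pos"],s["contact_force"])
E
```

```text
time: 2.85
ee_pos: [0.5135, 0.0996, 0.0316]
eef_rot: [-3.142, 0.001, 1.598]
contact_force: [0.2, -3.0, 2.2]
gripper_width: 0.0602
finger_force: 1.8
time: 3.22
ee_pos: [0.513, 0.1129, 0.0311]
eef_rot: [-3.141, 0.0, 1.597]
contact_force: [0.0, -4.4, 1.8]
gripper_width: 0.06
finger_force: 1.8
(array([482.1, 173.1]), array([68.5, 55.2]), 1.48)
[0.51303326 0.11340407 0.03112431] [-0.34573171 -2.38945979  1.28989582]
```

```bash
python3 -m jog '[0,0,0,0.3,0,0,6, 0,0,0,0.6,0,0,6]';python3 -m jog '[0,0,0,0.3,0,0,6, 0,0,0,0.5,0,0,6]';python3 -m jog '[0,0,0,0.2,0,0,6, 0,0,0,0.3,0,0,6]'; python3 go.py .43 .17 .03 3.1416 0 0.027
```

```text
time: 3.52
ee_pos: [0.5129, 0.1189, 0.0311]
eef_rot: [-3.141, -0.0, 1.596]
contact_force: [-0.3, -2.9, 1.4]
gripper_width: 0.0599
finger_force: 1.3
time: 3.78
ee_pos: [0.5128, 0.1241, 0.0311]
eef_rot: [-3.141, -0.0, 1.597]
contact_force: [0.4, -1.7, -0.2]
gripper_width: 0.0601
finger_force: 1.1
time: 4.03
ee_pos: [0.5128, 0.1247, 0.0312]
eef_rot: [-3.141, 0.004, 1.598]
contact_force: [0.6, -14.7, -0.3]
gripper_width: 0.0599
finger_force: 7.1
t 4.03 pos [0.5128 0.1247 0.0312] rot [-3.141   0.0039  1.5982] F [  0.6 -14.7  -0.3] w 0.0599 ff 7.1
turn [0.003 0.003 1.571] shift cm [ 4.76 -8.16  0.1 ]
```

```bash
python3 -m jog '[0,0,0,-3,0,0,5, 0,0,0,-3,0,-5.5,3, 0,0,0.1,-3,-3,-10.5,3, 0,0,0.3,0,-7,-10.5,3, 0,0,0.48,3,-9,-10.5,3]';python3 go.py .42 .175 .13 3.1416 0 0.027
```

```text
time: 4.65
ee_pos: [0.4202, 0.1553, 0.1372]
eef_rot: [-3.141, -0.002, 1.114]
contact_force: [0.4, 0.2, -0.1]
gripper_width: 0.0299
finger_force: 0.0
t 4.65 pos [0.4202 0.1553 0.1372] rot [-3.1413e+00 -1.6000e-03  1.1139e+00] F [ 0.4  0.2 -0.1] w 0.0299 ff 0.0
turn [-1.000e-03 -1.000e-03  1.087e+00] shift cm [ 1.75 -0.89  0.72]
```

```bash
python3 -m jog '[0,0,1.1,0,0,0,3, 0,0,1.1,0,0,0,3, 0,0,1.1,0,0,0,3, 0,0,1.1,0,0,0,3, 0,0,1.1,0,0,0,3]';python3 go.py .42 .175 .13 3.1416 0 0.027
```

```text
time: 5.28
ee_pos: [0.4221, 0.1553, 0.1364]
eef_rot: [-3.14, -0.0, 0.178]
contact_force: [0.4, -0.7, -0.4]
gripper_width: 0.0302
finger_force: 0.0
t 5.28 pos [0.4221 0.1553 0.1364] rot [-3.1404e+00 -4.0000e-04  1.7800e-01] F [ 0.4 -0.7 -0.4] w 0.0302 ff 0.0
turn [-0.001 -0.     0.151] shift cm [ 0.14 -1.98  0.64]
```

```bash
python3 -m jog '[0,0,0.151,0,-2,0,3, 0,0,0.151,0,-2,5,3, 0,0,0.151,0,-2,10.4,3, 0,0,0.151,0,-2,10.4,3]';python3 go.py .53 .175 .03 3.1416 0 0.027
```

```text
time: 5.78
ee_pos: [0.415, 0.1737, 0.0295]
eef_rot: [3.14, 0.009, 0.033]
contact_force: [-0.6, 0.2, -0.1]
gripper_width: 0.0298
finger_force: 0.0
t 5.78 pos [0.415  0.1737 0.0295] rot [3.1398 0.009  0.0331] F [-0.6  0.2 -0.1] w 0.0298 ff 0.0
turn [0.002 0.009 0.006] shift cm [11.5   0.25 -0.16]
```

```bash
python3 -m jog '[0,0,0.006,1.5,0,0,3, 0,0,0.006,3,0,0,3, 0,0,0.006,4.5,0,0,3, 0,0,0.006,6,0,0,3, 0,0,0.006,7.5,0,0,3]';python3 -m jog '[0,0,0,1,0,0,3, 0,0,0,2,0,0,3, 0,0,0,2.8,0,0,3]';python3 go.py .533 .175 .03 3.1416 0 0.027
```

```text
time: 6.4
ee_pos: [0.4946, 0.1767, 0.0328]
eef_rot: [-3.141, -0.001, 0.027]
contact_force: [-3.2, -0.2, 2.2]
gripper_width: 0.03
finger_force: 0.0
time: 6.78
ee_pos: [0.5219, 0.1774, 0.0321]
eef_rot: [3.141, 0.0, 0.027]
contact_force: [-3.1, -0.1, 2.2]
gripper_width: 0.0301
finger_force: 0.0
t 6.78 pos [0.5219 0.1774 0.0321] rot [3.1415e+00 5.0000e-04 2.7300e-02] F [-3.1 -0.1  2.2] w 0.0301 ff 0.0
turn [0. 0. 0.] shift cm [1.11 0.27 0.21]
```

```bash
python3 -m jog '[0,0,0,0.4,0,0,3, 0,0,0,0.7,0,0,3]';python3 -m jog '[0,0,0,0.3,0,0,3, 0,0,0,0.4,0,0,3]';python3 go.py .533 .175 .03 3.1416 0 0.027
```

```text
time: 7.02
ee_pos: [0.5283, 0.1776, 0.0322]
eef_rot: [3.141, 0.001, 0.027]
contact_force: [-2.3, 1.0, 1.0]
gripper_width: 0.0299
finger_force: 0.0
time: 7.28
ee_pos: [0.5304, 0.1776, 0.032]
eef_rot: [3.141, 0.004, 0.027]
contact_force: [-6.2, -0.2, 2.9]
gripper_width: 0.0302
finger_force: 0.0
t 7.28 pos [0.5304 0.1776 0.032 ] rot [3.1413 0.0039 0.0272] F [-6.2 -0.2  2.9] w 0.0302 ff 0.0
turn [0.    0.004 0.   ] shift cm [0.25 0.27 0.2 ]
```

```bash
python3 -m jog '[0,0,0,0.2,0,0,3, 0,0,0,0.3,0,0,3]';python3 -m jog '[0,0,0,0,0,0,3]'; python3 -m jog '[0,0,0,-4,0,0,3, 0,0,0,-4,0,-6,3, 0,0,0,-4,0,-11,3]'; python3 - <<'E'
from h import *
p,d=snapshot("scene");np.save("pics/s2d.npy",d);cv2.imwrite("pics/s2.png",p[:,:,::-1]);cv2.imwrite("pics/s2c.png",cv2.resize(p[160:310,330:490,::-1],(640,600),interpolation=cv2.INTER_CUBIC))
p,d=snapshot("top");cv2.imwrite("pics/t2.png",p[:,:,::-1])
E
```

```text
time: 7.52
ee_pos: [0.5303, 0.1773, 0.0315]
eef_rot: [3.141, 0.009, 0.027]
contact_force: [-12.2, 1.3, 5.0]
gripper_width: 0.0301
finger_force: 0.0
time: 7.65
ee_pos: [0.5303, 0.1773, 0.0315]
eef_rot: [3.141, 0.009, 0.027]
contact_force: [-10.6, 0.1, 3.9]
gripper_width: 0.0301
finger_force: 0.0
time: 8.02
ee_pos: [0.4957, 0.1768, 0.1437]
eef_rot: [-3.142, -0.001, 0.028]
contact_force: [1.0, 1.4, 0.3]
gripper_width: 0.0299
finger_force: 0.0
```

View pics/s2c.png

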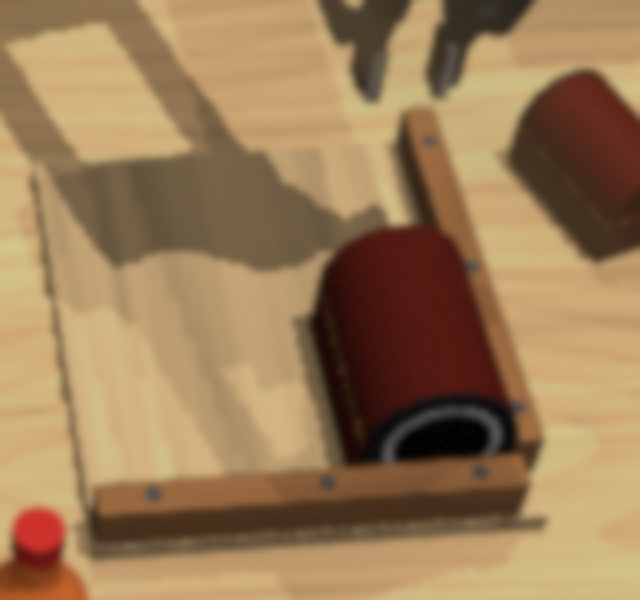

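The pod sits in the corner: crop (430,340), baffle against the far fence, side along the left fence. One light sideways nudge will make sure it is flush.

```bash
python3 -m jog '[0,0,-0.18,3,5,0,6, 0,0,-0.36,6,10,0,6, 0,0,-0.54,10,10,0,6, 0,0,-0.72,10,10,0,6, 0,0,-0.9,10,10,0,6]'; python3 -m jog '[0,0,-0.67,0,0,0,6, 0,0,-0.67,0,0,0,6, 0,0,-0.67,0,0,0,6, 0,0,-0.67,0,0,0,6]';python3 go.py .60 .09 .032 3.1416 0 1.597
```

```text
time: 8.75
ee_pos: [0.5995, 0.0789, 0.1415]
eef_rot: [3.141, -0.001, 0.932]
contact_force: [-0.4, -0.7, -0.5]
gripper_width: 0.0599
finger_force: 0.0
time: 9.25
ee_pos: [0.5989, 0.0794, 0.1418]
eef_rot: [3.14, 0.0, 1.601]
contact_force: [0.6, -0.5, 0.6]
gripper_width: 0.0596
finger_force: 0.0
t 9.25 pos [0.5989 0.0794 0.1418] rot [3.1403e+00 2.0000e-04 1.6014e+00] F [ 0.6 -0.5  0.6] w 0.0596 ff 0.0
turn [0.001 0.    0.004] shift cm [ 1.06  0.12 10.98]
```

```bash
python3 -m jog '[0,0,0.004,1,0,5,6, 0,0,0.004,1,0,10.8,6, 0,0,0.004,1,0,10.8,6, 0,0,0.004,3,0,10.8,6, 0,0,0.004,4,0,10.8,6]'; python3 -m jog '[0,0,0,0.4,0,0,6, 0,0,0,0.6,0,0,6, 0,0,0,0.7,0,0,6]'; python3 go.py .60 .1271 .032 3.1416 0 1.597
```

```text
time: 9.88
ee_pos: [0.5994, 0.1212, 0.0368]
eef_rot: [3.136, -0.001, 1.594]
contact_force: [-0.4, 0.5, -0.2]
gripper_width: 0.0598
finger_force: 0.0
time: 10.25
ee_pos: [0.5971, 0.1266, 0.0349]
eef_rot: [3.141, 0.0, 1.593]
contact_force: [-1.0, 0.0, -0.2]
gripper_width: 0.0596
finger_force: 0.0
t 10.25 pos [0.5971 0.1266 0.0349] rot [3.1407 0.     1.5934] F [-1.   0.  -0.2] w 0.0596 ff 0.0
turn [ 0.001  0.    -0.004] shift cm [0.05 0.29 0.29]
```

```bash
python3 -m jog '[0,0,-0.004,0.1,0,0,6, 0,0,-0.004,0.2,0,0,6, 0,0,-0.004,0.2,0,0,6]';python3 -m jog '[0,0,0,0.1,0,0,6, 0,0,0,0.2,0,0,6, 0,0,0,0.2,0,0,6]'; python3 go.py .49 -.25 .16 3.1416 0 0.35
```

```text
time: 10.62
ee_pos: [0.5971, 0.1268, 0.0346]
eef_rot: [3.142, 0.002, 1.597]
contact_force: [-0.7, -4.8, 3.4]
gripper_width: 0.0603
finger_force: 2.7
time: 11.0
ee_pos: [0.597, 0.1269, 0.0346]
eef_rot: [-3.141, 0.005, 1.598]
contact_force: [-0.9, -11.2, 3.4]
gripper_width: 0.0601
finger_force: 5.7
t 11.0 pos [0.597  0.1269 0.0346] rot [-3.1414  0.0049  1.5978] F [ -0.9 -11.2   3.4] w 0.0601 ff 5.7
turn [0.003 0.004 1.248] shift cm [-37.45 -11.72 -12.36]
```

```bash
python3 -m jog '[0,0,0,-2,0,0,8.5, 0,0,0.1,-4,0,-5,8.5, 0,0,0.3,-8,-2,-10,8.5, 0,0,0.48,-14,-4,-12,8.5, 0,0,0.66,-20,-6,-12,8.5]'; python3 go.py .487 -.25 .16 3.1416 0 0.35
```

```text
time: 11.62
ee_pos: [0.5456, -0.065, 0.1563]
eef_rot: [3.137, -0.003, 0.932]
contact_force: [0.5, -0.5, -0.2]
gripper_width: 0.0849
finger_force: 0.0
t 11.62 pos [ 0.5456 -0.065   0.1563] rot [ 3.1372e+00 -2.9000e-03  9.3220e-01] F [ 0.5 -0.5 -0.2] w 0.0849 ff 0.0
turn [ 0.003 -0.004  0.582] shift cm [-18.35   6.32  -0.4 ]
```

```bash
python3 -m jog '[0,0,0.582,-18.4,6.3,-0.4,8.5, 0,0,0.582,-18.4,6.3,-0.4,8.5, 0,0,0.582,-18.4,6.3,-0.4,8.5, 0,0,0.582,-18.4,6.3,-0.4,8.5,0,0,0.582,-18.4,6.3,-0.4,8.5]'; python3 go.py .487 -.25 .022 3.1416 0 0.35;  python3 - <<'E'
from h import *
p,d=snapshot("scene");W=cloud("scene",d)
cv2.imwrite("pics/s3.png",cv2.resize(p[150:270,180:300,::-1],(600,600),interpolation=cv2.INTER_CUBIC))
# index/needle before: rail corners via ray
h=cv2.cvtColor(p,cv2.COLOR_RGB2HSV);b=h[200:250,205:265]
E
```

```text
time: 12.25
ee_pos: [0.4859, -0.2492, 0.1577]
eef_rot: [-3.14, -0.0, 0.354]
contact_force: [0.5, -0.1, 0.5]
gripper_width: 0.0853
finger_force: 0.0
t 12.25 pos [ 0.4859 -0.2492  0.1577] rot [-3.1404e+00 -4.0000e-04  3.5390e-01] F [ 0.5 -0.1  0.5] w 0.0853 ff 0.0
turn [-0.001 -0.     0.004] shift cm [ 0.07  0.13 13.57]
```

View pics/s3.png

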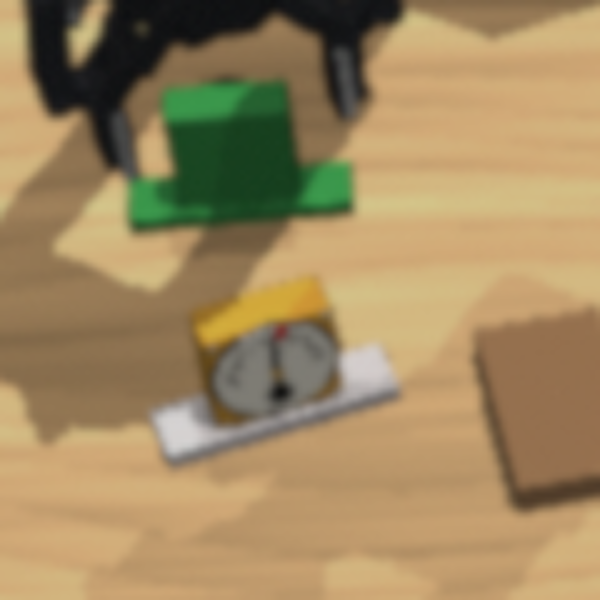

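The gauge stands undisturbed (crop 275,370; red mark at 283,330), and the open fingers straddle it above. I'll lower and grip.

```bash
python3 -m jog '[0,0,0,0.1,0.1,5,8.5, 0,0,0,0.1,0.1,10,8.5, 0,0,0,0.1,0.1,13,8.5, 0,0,0,0.1,0.1,13.5,8.5, 0,0,0,0.1,0.1,13.5,8.5]' | tail -6 && python3 -m jog '[0,0,0,0,0,0,5, 0,0,0,0,0,0,5, 0,0,0,0,0,0,5, 0,0,0,0,0,0,5]'; python3 go.py .487 -.25 .022 3.1416 0 0.35
```

```text
time: 12.92
ee_pos: [0.4885, -0.2485, 0.0234]
eef_rot: [3.142, -0.0, 0.357]
contact_force: [-0.1, -0.3, 1.0]
gripper_width: 0.0849
finger_force: 0.0
time: 13.42
ee_pos: [0.4891, -0.25, 0.0248]
eef_rot: [3.139, -0.003, 0.355]
contact_force: [1.9, 1.3, 6.7]
gripper_width: 0.0592
finger_force: 65.6
t 13.43 pos [ 0.4891 -0.25    0.0248] rot [ 3.1389e+00 -2.8000e-03  3.5520e-01] F [1.9 1.3 6.7] w 0.0592 ff 65.6
turn [ 0.003 -0.003  0.005] shift cm [-0.2  -0.08  0.28]
```

```bash
python3 -m jog '[0,0,0,0,0,-3,5, 0,0,0,0,0,-8,5, 0,0,0,0,0,-14,5, 0,0,0,0,0,-20,5,0,0,0,0,0,-26,5]' ; python3 go.py .75 .05 .42 3.1416 0 0.027
```

```text
time: 14.05
ee_pos: [0.4868, -0.2491, 0.2851]
eef_rot: [-3.142, 0.0, 0.355]
contact_force: [1.0, 0.2, -2.9]
gripper_width: 0.0597
finger_force: 65.7
t 14.05 pos [ 0.4868 -0.2491  0.2851] rot [-3.1415  0.      0.3551] F [ 1.   0.2 -2.9] w 0.0597 ff 65.7
turn [-0.     0.     0.328] shift cm [ 35.08 -18.89 -13.49]
```

```bash
python3 -m jog '[0,0,0.05,4,-2,-2,5, 0,0,0.12,8.5,-4.5,-4,5, 0,0,0.2,13,-7,-6,5, 0,0,0.27,17.5,-9.5,-8,5,0,0,0.328,22,-12,-10,5]' >/dev/null; python3 go.py .75 .05 .42 3.1416 0 0.027
```

```text
t 14.68 pos [ 0.6524 -0.0592  0.3835] rot [3.1415e+00 7.0000e-04 2.4900e-02] F [ 0.8 -0.6 -2.8] w 0.0591 ff 65.8
turn [ 0.     0.001 -0.002] shift cm [ 10.03 -10.67  -3.66]
```

```bash
python3 -m jog '[0,0,0,4,-4,-1,5, 0,0,0,8,-8,-3,5, 0,0,0,10,-10.5,-3.6,5, 0,0,0,10,-10.5,-3.6,5, 0,0,0,10,-10.5,-3.6,5]' >/dev/null;python3 -m jog '[0,0,0,0,0,0,5,0,0,0,0,0,0,5,0,0,0,0,0,0,5,0,0,0,0,0,0,5,0,0,0,0,0,0,5]' >/dev/null;python3 -m jog '[0,0,0,0,0,0,5,0,0,0,0,0,0,5,0,0,0,0,0,0,5,0,0,0,0,0,0,5,0,0,0,0,0,0,5]' >/dev/null; python3 go.py .75 .05 .42 3.1416 0 0.027; python3 - <<'E'
from h import *
ps=[snapshot("scene") for _ in range(4)]
p=np.mean([a[0] for a in ps],0);np.save("pics/g4.npy",p)
s=state();c=proj("scene",np.array(s["ee_pos"])+[0.012,0,.0172])[0];print(c)
x,y=c.astype(int);q=p[y-50:y+50,x-50:x+50].astype(np.uint8)
cv2.imwrite("pics/g4.png",cv2.resize(q[:,:,::-1],(600,600),interpolation=cv2.INTER_CUBIC));print(x-50,y-50)
E
```

```text
t 16.55 pos [0.7493 0.0473 0.419 ] rot [-3.1416  0.      0.0273] F [ 0.4  0.9 -3.1] w 0.0593 ff 65.9
turn [-0.  0.  0.] shift cm [ 0.08 -0.27 -0.1 ]
[408.44376583 161.99322351]
358 111
```

View pics/g4.png

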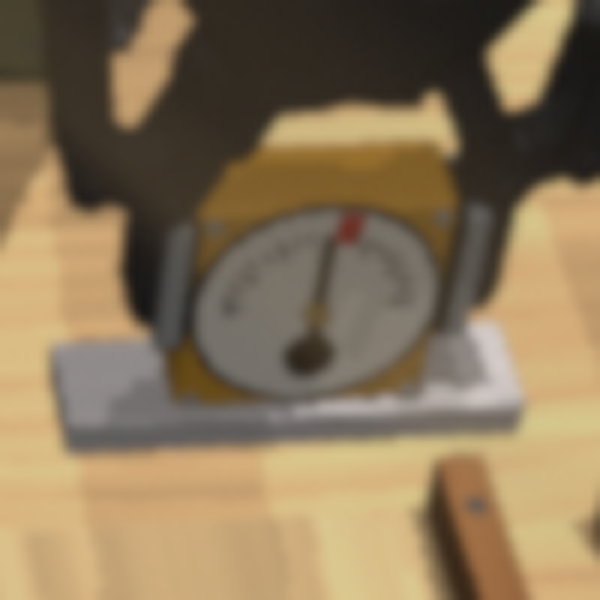

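The crop shows the gauge held upright. The needle points from the hub (318,313) up to (332,238), plumb in this skewed view; the red mark is at (350,228), to its right.

```bash
cat > ang.py <<'E'
from h import *
from scipy.spatial.transform import Rotation as T
# measure needle/index angles on dial plane; rough hub pixel given
def meas(p,hub,verbose=True,zoff=None):
    s=state();R=T.from_euler("xyz",s["eef_rot"]).as_matrix()
    f,cx,cy,Rc,t=cam("scene");o=-Rc.T@t
    nrm=R[:,0];P0=np.array(s["ee_pos"])+.0125*nrm
    ey,ez=-R[:,1],-R[:,2]     # gauge y, z axes
    def pl(uv):
        D=np.c_[(np.atleast_2d(uv)-[cx,cy])/f,np.ones(len(np.atleast_2d(uv)))]@Rc
        X=o+D*(((P0-o)@nrm)/(D@nrm))[:,None]-P0;return np.c_[X@ey,X@ez]*1000
    v,u=np.mgrid[:480,:640];h=pl([hub])[0]
    XY=pl(np.c_[u.ravel(),v.ravel()]).reshape(480,640,2)-h
    r=np.hypot(XY[...,0],XY[...,1]);im=p.astype(np.float32)
    rd=im[...,0]-np.maximum(im[...,1],im[...,2]);w=np.where((r>14)&(r<32)&(XY[...,1]>0),np.clip(rd-35,0,None),0)
    red=(XY*w[...,None]).sum((0,1))/w.sum()
    g=im.mean(-1);dial=np.median(g[(r<24)&(r>8)])
    def cen(m,lo=25):
        w=np.where(m,np.clip(dial-g-lo,0,None),0)*(rd<30);return (XY*w[...,None]).sum((0,1))/w.sum(),w.sum()
    cw,_=cen((r<13)&(XY[...,1]<-3)&(abs(XY[...,0])<9))
    return dict(h=h,red=red,cw=cw,XY=XY,r=r,g=g,dial=dial,rd=rd,im=im)
E
cat >m1.py <<'E'
from ang import *
import sys
p=np.load(sys.argv[1]);m=meas(p,(float(sys.argv[2]),float(sys.argv[3])));XY,r=m["XY"],m["r"]
print("hub rel TCP",m["h"].round(1),"red",m["red"].round(2),np.hypot(*m["red"]).round(1),"cw",m["cw"].round(2),"dial",m["dial"])
pts=[]
for a,b in((4,7),(7,10),(10,13),(13,16),(16,19)):
    k=(r>=a)&(r<b)&(XY[...,1]>0)&(abs(XY[...,0])<8);w=np.where(k,np.clip(m["dial"]-m["g"]-12,0,None),0);c=(XY*w[...,None]).sum((0,1))/w.sum();pts.append(c);print((a,b),c.round(2))
pts=np.array(pts+[m["cw"]])
q=np.polyfit(pts[:,1],pts[:,0],1);print("needle line slope",np.arctan(q[0]).round(3),"x at hub",q[1].round(2), "resid",(pts[:,0]-np.polyval(q,pts[:,1])).round(2))
hubx=q[1];ia=np.arctan2(m["red"][0]-hubx,m["red"][1]);print("index rel z",ia.round(3),"index-needle",(ia-np.arctan(q[0])).round(3))
# yellow hub centroid
y=m["im"];yy=np.minimum(y[...,0],y[...,1])-y[...,2];k=r<5;w=np.where(k,np.clip(yy-np.median(yy[(r<20)])-8,0,None),0);print("brass",((XY*w[...,None]).sum((0,1))/w.sum()).round(2))
E
python3 m1.py pics/g4.npy 410.9 163.1
```

```text
hub rel TCP [ 3.3 15.4] red [ 3.16 25.47] 25.7 cw [-1.04 -9.92] dial 112.75
(4, 7) [-1.16  5.13]
(7, 10) [-0.88  8.29]
(10, 13) [-0.77 11.83]
(13, 16) [-0.78 14.45]
(16, 19) [-0.83 17.1 ]
needle line slope 0.011 x at hub -1.0 resid [-0.22  0.03  0.09  0.06 -0.02  0.07]
index rel z 0.162 index-needle 0.151
brass [-0.73  0.32]
```

```bash
python3 -m jog '[0.05,0,0,-3,-2.5,4,5, 0.1,0,0,-6,-5.5,9,5, 0.155,0,0,-9,-8.5,14,5, 0.155,0,0,-12,-11,19,5, 0.155,0,0,-14,-12.2,23,5]' >/dev/null; python3 -m jog '[0,0,0,0,0,0,5]'; python3 go.py .604 .167 .116 3.2966 0 .027
```

```text
time: 17.5
ee_pos: [0.5985, 0.1657, 0.1839]
eef_rot: [-2.988, 0.014, 0.03]
contact_force: [0.8, -0.2, -3.7]
gripper_width: 0.0592
finger_force: 65.7
t 17.5 pos [0.5985 0.1657 0.1839] rot [-2.988   0.0142  0.0296] F [ 0.8 -0.2 -3.7] w 0.0592 ff 65.7
turn [0.001 0.014 0.   ] shift cm [0.65 0.93 6.71]
```

```bash
python3 -m jog '[0,0.01,0,0.6,0.9,4,5,0,0.01,0,0.6,0.9,4,5,0,0.01,0,0.6,0.9,4,5,0,0.01,0,0.6,0.9,4,5,0,0.01,0,0.6,0.9,4,5]' >/dev/null;python3 -m jog '[0,0,0,0,0,0,5,0,0,0,0,0,0,5,0,0,0,0,0,0,5,0,0,0,0,0,0,5,0,0,0,0,0,0,5]' >/dev/null;python3 -m jog '[0,0,0,0,0,0,5,0,0,0,0,0,0,5,0,0,0,0,0,0,5,0,0,0,0,0,0,5,0,0,0,0,0,0,5]' >/dev/null; python3 go.py .604 .167 .116 3.2966 0 .027; cat > shot.py <<'E'
from h import *
import sys
from scipy.spatial.transform import Rotation as T
ps=[snapshot("scene") for _ in range(4)]
p=np.mean([a[0] for a in ps],0);np.save(f"pics/{sys.argv[1]}.npy",p)
s=state();R=T.from_euler("xyz",s["eef_rot"]).as_matrix()
c=proj("scene",np.array(s["ee_pos"])+R@[.0125,-.0023,-.0157])[0];print("hub",c)
x,y=c.astype(int)-40;q=p[y:y+80,x:x+80].astype(np.uint8)
cv2.imwrite(f"pics/{sys.argv[1]}.png",cv2.resize(q[:,:,::-1],(600,600),interpolation=cv2.INTER_CUBIC));print(x,y)
E
python3 shot.py g5
```

```text
t 19.38 pos [0.6121 0.1629 0.1481] rot [-2.9866 -0.0099  0.0258] F [ 0.2  0.7 -2.3] w 0.059 ff 65.8
turn [ 0.   -0.01  0.  ] shift cm [-0.83  0.07  3.23]
hub [435.95315185 219.97184972]
395 179
```

View pics/g5.png

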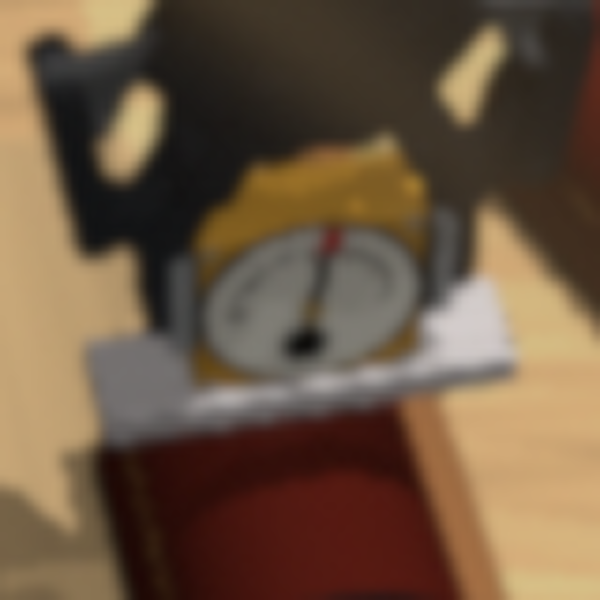

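The crop shows the tilted gauge over the arch: hub at (315,306), needle towards (328,255), red mark at (334,238). They are nearly in line.

```bash
python3 m1.py pics/g5.npy 437 219.8; python3 m1.py pics/g5.npy 436.7 219.8 | tail -3; python3 - <<'E'
from h import *
# pod arch top + end in top view after homing (t2): top ridge via depth now
p,d=snapshot("scene");W=cloud("scene",d);v,u=np.mgrid[:480,:640]
im=p.astype(int);m=(d>0)&(im[...,0]>2*im[...,1])&(W[...,2]>.06)&(W[...,2]<.11)&(W[...,0]>.53)&(W[...,0]<.68)&(W[...,1]>.12)&(W[...,1]<.23)
Q=W[m];print(len(Q),Q.mean(0))
# fit circle radius 40 in plane perpendicular to board x
e=np.array([-np.sin(.027),np.cos(.027)]);a=Q[:,:2]@e;z=Q[:,2]
from scipy.optimize import least_squares
r=least_squares(lambda c:np.hypot(a-c[0],z-c[1])-.04,[.16,.052],loss="soft_l1",f_scale=.003).x
print("axis y at x=.604:",(r[0]+np.sin(.027)*.604)/np.cos(.027),"z",r[1])
E
```

```text
hub rel TCP [ 4.3 15.7] red [ 2.78 25.68] 25.8 cw [-2.95 -9.82] dial 109.54167
(4, 7) [-0.92  5.24]
(7, 10) [-0.15  8.11]
(10, 13) [ 0.42 10.83]
(13, 16) [ 0.67 13.62]
(16, 19) [ 1.58 16.97]
needle line slope 0.164 x at hub -1.47 resid [-0.33 -0.03  0.09 -0.12  0.24  0.15]
index rel z 0.164 index-needle -0.0
brass [-1.74 -0.35]
needle line slope 0.164 x at hub -0.85 resid [-0.32 -0.03  0.09 -0.12  0.24  0.15]
index rel z 0.164 index-needle -0.0
brass [-1.15 -0.5 ]
919 [0.63009427 0.17161807 0.08346942]
axis y at x=.604: 0.1812127473350872 z 0.05164713871844502
```

```bash
python3 -m jog '[0,-0.01,0,-0.8,0,1.2,5, 0,-0.01,0,-0.8,0,2.2,5, 0,-0.01,0,-0.8,0,2.7,5, 0,-0.01,0,-0.8,0,2.7,5]'; python3 -m jog '[0,0,0,0,0,0.1,5,0,0,0,0,0,0.1,5]'; python3 go.py .604 .167 .116 3.2966 0 .027
```

```text
time: 20.12
ee_pos: [0.6038, 0.1669, 0.1205]
eef_rot: [-2.987, 0.001, 0.027]
contact_force: [1.1, -0.1, -2.6]
gripper_width: 0.0593
finger_force: 65.9
time: 20.38
ee_pos: [0.6046, 0.167, 0.1206]
eef_rot: [-2.987, -0.001, 0.027]
contact_force: [0.3, 0.4, -2.9]
gripper_width: 0.0594
finger_force: 65.9
t 20.38 pos [0.6046 0.167  0.1206] rot [-2.9865e+00 -7.0000e-04  2.7200e-02] F [ 0.3  0.4 -2.9] w 0.0594 ff 65.9
turn [-0.    -0.001  0.   ] shift cm [-0.06  0.07  0.46]
```

```bash
python3 -m jog '[0,0,0,0,0,0.1,5,0,0,0,0,0,0.2,5]';python3 -m jog '[0,0,0,0,0,0.1,5,0,0,0,0,0,0.1,5]'|grep -E "pos|force"; python3 -m jog '[0,0,0,0,0,0.1,5,0,0,0,0,0,0.1,5]'|grep -E "pos|force"
```

```text
time: 20.62
ee_pos: [0.6043, 0.1673, 0.1185]
eef_rot: [-2.987, -0.0, 0.027]
contact_force: [0.2, -0.3, -2.3]
gripper_width: 0.0593
finger_force: 65.9
ee_pos: [0.6041, 0.1674, 0.1173]
contact_force: [-0.5, 0.2, -2.8]
finger_force: 65.9
ee_pos: [0.6042, 0.1676, 0.1163]
contact_force: [0.4, 0.2, -2.7]
finger_force: 65.9
```

```bash
python3 -m jog '[0,0,0,0,0,0.05,5,0,0,0,0,0,0.05,5]'|grep -E "pos|t_force";python3 -m jog '[0,0,0,0,0,0.05,5,0,0,0,0,0,0.05,5]'|grep -E "pos|t_force"; python3 -m jog '[0,0,0,0,0,0.05,5,0,0,0,0,0,0.05,5]'|grep -E "pos|t_force"
```

```text
ee_pos: [0.6043, 0.1677, 0.116]
contact_force: [-0.4, -0.8, -2.6]
ee_pos: [0.6043, 0.1677, 0.116]
contact_force: [-1.1, -1.9, 2.3]
ee_pos: [0.6043, 0.1677, 0.1159]
contact_force: [-2.3, -2.2, 6.9]
```

```bash
python3 -m jog '[0,0,0,0,0,-0.02,5,0,0,0,0,0,-0.02,5,0,0,0,0,0,-0.02,5,0,0,0,0,0,-0.02,5,0,0,0,0,0,-0.02,5]' >/dev/null;python3 -m jog '[0,0,0,0,0,0,5,0,0,0,0,0,0,5,0,0,0,0,0,0,5,0,0,0,0,0,0,5,0,0,0,0,0,0,5]' >/dev/null;python3 -m jog '[0,0,0,0,0,0,5,0,0,0,0,0,0,5,0,0,0,0,0,0,5,0,0,0,0,0,0,5,0,0,0,0,0,0,5]'; python3 shot.py g6
```

```text
time: 23.75
ee_pos: [0.6043, 0.1677, 0.116]
eef_rot: [-2.987, -0.001, 0.027]
contact_force: [-2.4, -2.2, 6.7]
gripper_width: 0.0592
finger_force: 66.8
hub [434.70071749 228.04822633]
394 188
```

View pics/g6.png

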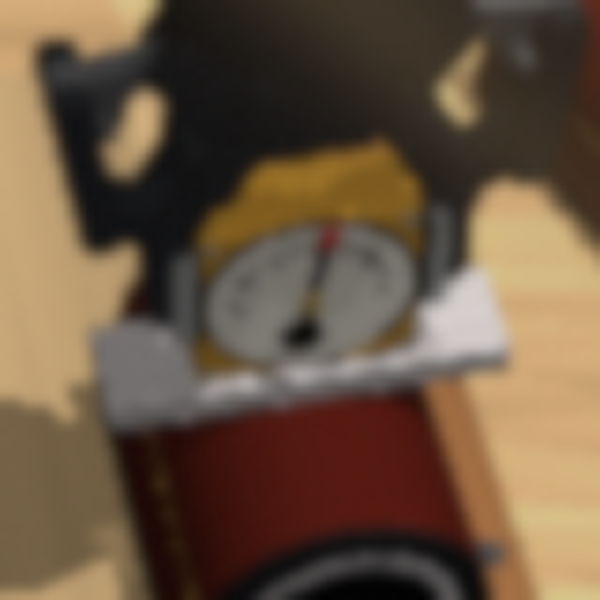

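The gauge base rests on the arch, with the hub at (311,300), needle up to (325,250) and red mark at (331,235). They are in line; I'll measure that and check that the pod is still home.

```bash
python3 m1.py pics/g6.npy 435.4 228; python3 shot.py g7 >/dev/null; python3 m1.py pics/g7.npy 435.2 227.8|tail -3
```

```text
hub rel TCP [ 3.7 15.5] red [ 3.44 26.06] 26.3 cw [-2.38 -9.95] dial 109.583336
(4, 7) [-0.12  5.97]
(7, 10) [0.47 9.03]
(10, 13) [ 1.06 11.91]
(13, 16) [ 1.62 14.78]
(16, 19) [ 1.98 17.69]
needle line slope 0.159 x at hub -0.88 resid [-0.2  -0.1   0.03  0.14  0.03  0.09]
index rel z 0.164 index-needle 0.006
brass [-0.49  0.75]
needle line slope 0.155 x at hub -0.28 resid [-0.08 -0.16  0.    0.12  0.04  0.07]
index rel z 0.161 index-needle 0.006
brass [-0.04 -0.02]
```

```bash
python3 - <<'E'
from h import *
a=cv2.imread("pics/s2.png").astype(int);b=np.load("pics/g7.npy")[:,:,::-1]
A,B=[cv2.cvtColor(np.clip(x,0,255).astype(np.uint8),cv2.COLOR_BGR2GRAY)[250:277,405:465].astype(np.float32) for x in(a,b)]
print("pod/fence shift px",cv2.phaseCorrelate(A,B))
s=state();print(s["contact_force"],s["ee_pos"]);print(close_job())
E
```

```text
pod/fence shift px ((-0.018418443049615263, 0.43830433270946223), 0.9530131934601583)
[-3.65875107 -1.90997056  5.97171058] [0.6043223  0.16767078 0.11591585]
the job is handed in; nothing more can be done
None
```

I handed the job in with the pod home in the fence corner and the gauge still gripped on the arch. It presses at about 9 N, with the needle within about 0.01 rad of the red mark by camera; the hand-in returned no verdict.

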